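Pump a dose of syrup into the ramekin

ROBOT

A 6-joint arm with a two-finger parallel gripper is mounted at the origin on the work surface. World frame = base frame: x ahead of the robot, y to its left, z up, the work surface at z = 0. Lengths are in m, angles in rad, forces in N, time in s.
With the tool pointing down it reaches from about 0.35 to 0.925 m from the base axis. Payload 6.4 kg.
Tool frame: the origin (TCP) lies at the very end of the fingers, on their centre line; the grasp point (between the pads) lies 19 mm behind it (bot.pinch_z is the distance from the TCP to the grasp point, in m); x points along the fingers, y is the direction in which the jaws open and shut, and the axes are right-handed (so a half turn about x gives the same grasp; the last joint's range is limited). The gripper opens to 85 mm and grips with 20 to 120 N. Pads are 22 mm wide; open, the fingers measure 114 mm over their backs; the gripper's body (76 mm by 85 mm) begins 54 mm behind the grasp point. The pads swing forward as they close: fully open they stand 13 mm farther back than shut.
Start: joints at [1.027, 0.245, 1.558, -0, 1.339, -0.174], TCP at [0.235, 0.606, 0.231] pointing down, gripper open.
Joint ranges: [-3.13, 3.13], [-1.02, 2.26], [0.13, 2.54], [-0.95, 4.09], [0.21, 2.88], [-2.74, 2.74]. Speed limits (rad/s): [2.57, 2.57, 3.14, 3.14, 3.14, 3.14].

INTERFACE

Orientations are given as a 3x3 rotation matrix whose columns are the frame's x, y, z axes.
In Python, from plant import bot, eyes gives the robot as it stands.
- The arm moves only by the shell command python3 -m pendant 'ROWS' [FORCE]. ROWS is text: rows parted by semicolons, each of 5 numbers parted by spaces: the closure, from 0 (fully open) to 1 (shut), then the shift along the tool's x, y, z in mm, then the turn about the tool's x in rad. A call has exactly 8 rows; each row is the pose to reach, as a shift and turn from the pose measured when the call began, along the tool's axes at that moment; what a row does not reach only later rows make up. A row lasts 1/12 s, in which the tool goes at most 41.7 mm and 7.16 degrees, less where a joint would pass 70% of its speed; a pose out of reach is approached as far as the arm can. A call with a gripper value outside its range is refused whole. The fingers move at their own pace and stop on an object; FORCE is the grip in N (left out, the last holds). Time passes only in rows, so rows that repeat a pose let the fingers close, or fill a call up. It gives the time, the measured TCP pose, the force and the opening at its end, in the units of the state.
- bot.state(): the state, without advancing time (a new reading comes with each control period).
- eyes.get_image(name): name is "scene" or "top" or "wrist"; returns a dict with "img" (400x640x3 uint8, red, green, blue), "range_z" (400x640 float32, m along the optical axis (not along the pixel's ray), 0 where there is no reading), "fov_y" (degrees; the focal length in pixels is half the picture's height over the tangent of half this angle, whatever the lens; pixels are square), "cx", "cy" (the principal point, pixels), "R" (3x3) and "t" (3): a world point X has camera coordinates R X + t. Camera axes: x right, y down, z forward; pixel columns grow to the right and rows downward; lengths in m; the calibration is good to about 2 mm. The wrist camera is an equidistant fisheye: a pixel r from the principal point sees the ray r / f radians off the axis. A picture is of the moment at which its call begins.
- bot.job_done(): hands the job in, once; it reports no verdict.
The state is a dict: "t": time; "joint_positions": joint angles; "qvel": joint speeds; "joint_efforts": joint torques, N m; "tool_pos": TCP position; "orientation": TCP orientation; "force": force on the tool from outside, world axes, zero at the start; "torque": the same for the moment, N m; "finger_gap": opening from 0.0 (shut) to 1.0 (fully open).
Only numpy, scipy, OpenCV 4.12 (cv2) and the standard library are available. Lean on these libraries where they do the work, as an engineer would, in place of code of your own. Each camera call takes 0.05 s, during which the arm holds its last target.

TASK

Slide the brown ramekin along the table, without picking it up or tipping it, until it stands centred under the spout of the pump bottle clipped to the little pine cabinet. Then press the pump head gently all the way down and let it spring right back up, taking care not to push the bottle down through its clip and not to pump while the ramekin is elsewhere. Leave the cabinet door shut and the tumblers, coaster and ice scoop where they are.

Things in the scene. Friction and masses are not known exactly. Their poses are not given: they have to be found in the camera images.
- ramekin_mid (a point): Centre of the loose brown ceramic ramekin, half-way up (21 mm above its foot): a plain round open dish, 66 mm outer diameter, 42 mm high, wall 4 mm, about 180 g. It starts standing on the bare table 0.1 to 0.4 m to the right (-y) of the pump bottle.
- pump_axis (a point): Point on the table (z = 0) straight below the centre of the black pump head. Axes as the cabinet's: -y runs from the bottle along the spout, away from the cabinet; z up. The head's flat top, unpressed, stands anywhere from 158 to 206 mm above the table: the bottle sits more or less deep in its clip, differently each time, and this height is NOT reported: feel for it.
- under_spout (a point): Point on the table (z = 0) straight below the mouth of the spout, 75 mm from pump_axis along its -y axis; the ramekin's centre goes here. The spout mouth hangs more than 130 mm above the table; the bottle's wall is 43 mm from this point.
- pump (a joint): Travel of the pump head in m: 0 = up, 0.014 = all the way down on its stop. Spring: about 3 N to start it, 9 N at the stop; it springs back up when let go. The head is a flat black disc, 34 mm diameter, 12 mm thick, on a thin stem above a 38 mm collar; its spout (10 mm thick) runs 75 mm out to one side, a little below the disc's top.
- sleeve (a joint): How far in m the bottle (clear, upright, 64 mm diameter, foot clear of the table) has been pushed down through its steel clip: 0 at the start. The clip holds up to about 30 N of downward push; beyond that the bottle slips down and stays there.
- cabinet: Small fixed pine cabinet, 160 x 160 mm, 140 mm high; origin at the centre of its underside on the table, yawed up to 0.25 rad either way; x points away from its door, its -y side carries the pump bottle (axis 128 mm from the origin).
- cabinet_door0 (a joint): Angle of the cabinet's door in rad, 0 = shut; its knob is on the side towards the robot.
- tumbler_a: Clear acrylic tumbler, 76 mm diameter, 105 mm high, origin at the centre of its foot; bystander.
- tumbler_b: The same kind of tumbler; bystander.
- coaster: Round aluminium coaster, 92 mm diameter, 6 mm thick, origin at the centre of its underside; bystander.
- scoop: Stainless ice scoop, 58 mm wide, about 200 mm long along its y axis (pan to +y, handle to -y), 37 mm high, origin under the joint of pan and handle; bystander lying between the robot and the work.
Mind the look-alikes: they are no part of the job. Of the things that look like the part that bears ramekin_mid, the smallest one is meant.

How it is judged:
By the outcome, as a careful person would: the job done as asked, in the order asked, and still so for the second after the job is handed in, with the robot touching nothing.
It also fails if it takes over 58 s, if anything falls off the work surface, if the arm or the gripper's body presses on something with over 40 N, if the wrist force passes 120 N, or if a joint passes its speed limit or range.

## Working session

There is one attempt and no reset: what is moved stays moved. The work goes in short steps, Python scripts to look and compute and a shell command to move; the robot and the scene stay as the last step left them, time stands still between calls to the robot, and variables do not carry over. Pictures are saved under pics/ and viewed, and the job is handed in when it is done.

```bash
ls; mkdir -p pics
python3 - <<'E'
from plant import bot,eyes
import cv2,numpy as np
s=bot.state();print({k:np.round(v,3).tolist() for k,v in s.items()})
for n in("scene","top"):
    d=eyes.get_image(n);cv2.imwrite(f"pics/{n}0.png",d["img"][:,:,::-1]);np.savez(f"{n}0.npz",**d);print(n,d["fov_y"],d["cx"],d["cy"],d["R"].round(3).tolist(),d["t"])
E
```

```text
pics
{'t': 0.0, 'joint_positions': [1.027, 0.246, 1.559, -0.0, 1.339, -0.174], 'qvel': [-0.0, -0.001, -0.0, 0.0, -0.001, 0.0], 'joint_efforts': [-0.0, -42.95, -32.613, -0.0, 0.005, 0.0], 'tool_pos': [0.235, 0.606, 0.23], 'orientation': [[-0.001, 0.361, 0.932], [-0.002, 0.932, -0.361], [-1.0, -0.002, -0.0]], 'force': [-0.662, 0.663, -0.236], 'torque': [0.042, -0.008, 0.01], 'finger_gap': 0.999}
scene 54.08659706928395 317.3550014885587 200.81724659528646 [[0.703, 0.711, 0.023], [0.438, -0.408, -0.801], [-0.56, 0.573, -0.598]] [-0.41585337 -0.14523887  1.18746453]
top 42.22273583532371 309.776566905126 200.79947990486468 [[-0.008, -1.0, 0.011], [-0.997, 0.007, -0.076], [0.075, -0.012, -0.997]] [0.04895643 0.58445188 1.26478049]
```

View pics/scene0.png

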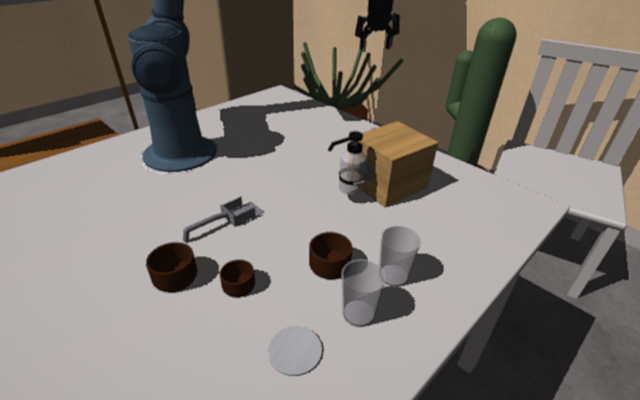

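View pics/top0.png

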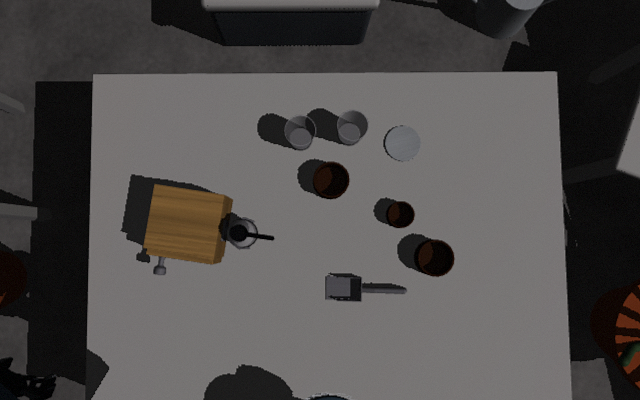

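Three brown dishes appear in the top view, at (331,180), (400,214) and (434,258). The one at (400,214) is clearly the smallest, so it should be the one meant. I'll confirm with an enlarged crop and measure.

```bash
cat > h.py <<'E'
import numpy as np,cv2
def load(n): return dict(np.load(n))
def foc(d): return 200/np.tan(np.radians(float(d["fov_y"]))/2)
def pt(d,u,v,z=None):
    f=foc(d);r=np.array([(u-d["cx"])/f,(v-d["cy"])/f,1]);R=d["R"];t=d["t"]
    if z is None:
        return R.T@(r*d["range_z"][int(round(v)),int(round(u))]-t)
    o=-R.T@t;w=R.T@r;return o+w*(z-o[2])/w[2]
def cloud(d):
    f=foc(d);v,u=np.mgrid[:400,:640];Z=d["range_z"]
    P=np.stack([(u-d["cx"])/f*Z,(v-d["cy"])/f*Z,Z],-1);return (P-d["t"])@d["R"]
def proj(d,X):
    c=d["R"]@np.array(X)+d["t"];f=foc(d);return c[0]/c[2]*f+d["cx"],c[1]/c[2]*f+d["cy"]
E
python3 - <<'E'
from h import *
d=load("top0.npz");im=d["img"][:,:,::-1]
c=im[110:310,140:470];cv2.imwrite("pics/c1.png",cv2.resize(c,None,fx=2.4,fy=2.4,interpolation=cv2.INTER_CUBIC))
s=load("scene0.npz");c=s["img"][100:320,130:450,::-1];cv2.imwrite("pics/c2.png",cv2.resize(c,None,fx=2.4,fy=2.4,interpolation=cv2.INTER_CUBIC))
P=cloud(d)
img=d["img"].astype(int);br=(img[...,0]-img[...,2]>15)&(img.sum(-1)<200)&(P[...,2]>.008)&(P[...,2]<.12)
n,l,st,ce=cv2.connectedComponentsWithStats(br.astype(np.uint8))
for i in range(1,n):
    if st[i,4]<40:continue
    Q=P[l==i];rim=Q[Q[:,2]>np.percentile(Q[:,2],90)-.006]
    (cx,cy),r=cv2.minEnclosingCircle(rim[:,:2].astype(np.float32));print(ce[i].round(),st[i,4],"c",cx,cy,"d",2*r,"z",Q[:,2].max())
E
```

```text
[329. 180.] 206 c 0.6337233781814575 -0.0069494787603616714 d 0.08742815256118774 z 0.06259073747879891
[226. 207.] 144 c 0.5635741949081421 0.24476680159568787 d 0.05371231213212013 z 0.11985560329221742
[400. 215.] 85 c 0.5487285852432251 -0.17741894721984863 d 0.06447355449199677 z 0.048042771373428224
[219. 250.] 182 c 0.4723973870277405 0.2604101002216339 d 0.07229477912187576 z 0.11996396074601443
[433. 257.] 202 c 0.44320282340049744 -0.2565717101097107 d 0.08730495721101761 z 0.06258351781451188
```

View pics/c1.png

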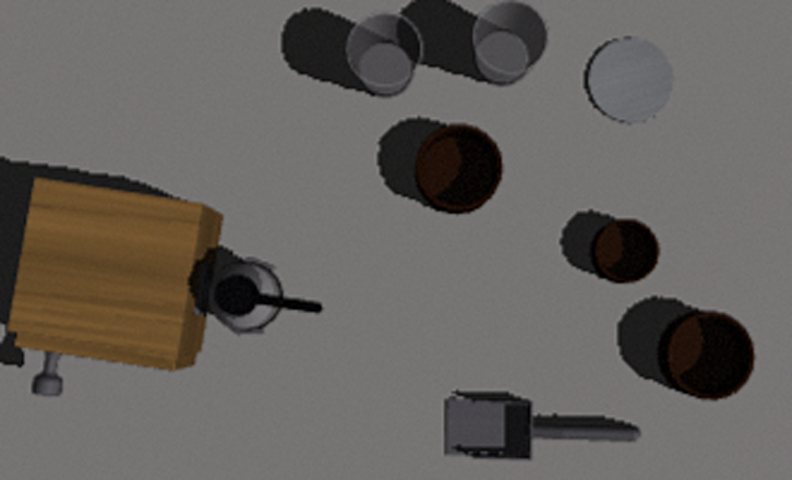

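View pics/c2.png

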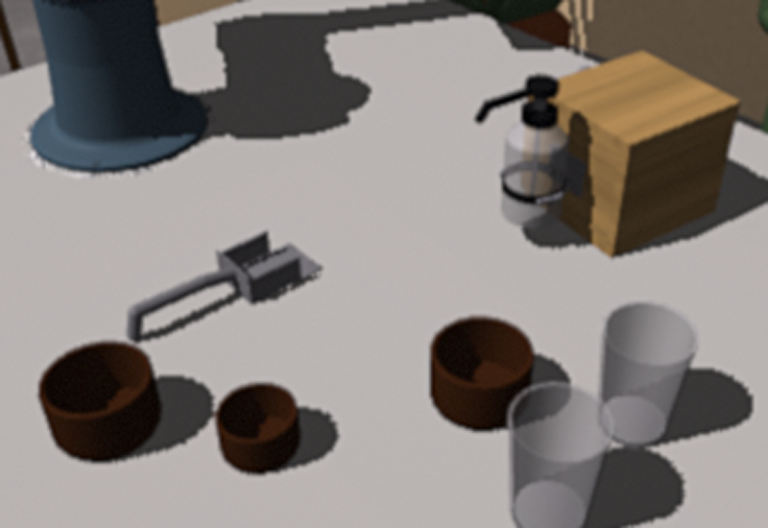

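The crop confirms it: the dish at top-view (400,214), scene-view (238,278), is the smallest, about 65 mm across versus 87 mm for the other two. Next I'll locate the cabinet, the head and the obstacles.

Run:
```python
from h import *
d=load("top0.npz");P=cloud(d);s=load("scene0.npz");S=cloud(s)
print("table z",[np.median(P[320:340,150:300,2]),np.median(P[100:120,420:520,2])],"scene",np.median(S[340:350,150:200,2]))
for nm,C in(("top",P),("scene",S)):
    m=(abs(C[...,2]-.14)<.006)&(C[...,0]>.35)&(C[...,0]<.7)&(C[...,1]>.15)&(C[...,1]<.55)
    n,l,st,ce=cv2.connectedComponentsWithStats(m.astype(np.uint8));i=1+np.argmax(st[1:,4])
    Q=C[l==i];print(nm,st[i],"z",np.median(Q[:,2]));r=cv2.minAreaRect((Q[:,:2]*1000).astype(np.float32));print(r)
    if nm=="top":
        m=(C[...,2]>.143)&(abs(C[...,0]-.5)<.15)&(C[...,1]>.05)&(C[...,1]<.26)
        v,u=np.nonzero(m);print("high pts",len(v));
        for a,b in sorted(zip(v,u)):print(a,b,C[a,b].round(3))if (a%2==0 and b%3==0) else 0
    else:
        m=(C[...,2]>.12)&(abs(C[...,0]-.5)<.15)&(C[...,1]>.05)&(C[...,1]<.27);v,u=np.nonzero(m)
        print(len(v)); 
        for a,b in sorted(zip(v,u)):print(a,b,C[a,b].round(3))if (a%2==0 and b%3==0) else 0
```

```text
table z [np.float64(-0.0008083542358244041), np.float64(-0.0001613310076494933)] scene 0.00040353807318089813
top [ 143  184   81   74 4590] z 0.1393560869608869
((533.7347412109375, 329.90826416015625), (161.45558166503906, 144.90121459960938), 80.76652526855469)
high pts 1442
2 306 [0.488 0.06  1.305]
4 222 [0.488 0.06  1.305]
6 150 [0.488 0.06  1.305]
8 591 [0.488 0.06  1.305]
16 261 [0.488 0.06  1.305]
16 558 [0.488 0.06  1.305]
18 384 [0.488 0.06  1.305]
24 9 [0.488 0.06  1.305]
26 537 [0.488 0.06  1.305]
28 15 [0.488 0.06  1.305]
30 102 [0.488 0.06  1.305]
30 543 [0.488 0.06  1.305]
34 39 [0.488 0.06  1.305]
34 42 [0.488 0.06  1.305]
34 72 [0.488 0.06  1.305]
34 171 [0.488 0.06  1.305]
34 411 [0.488 0.06  1.305]
36 198 [0.488 0.06  1.305]
36 279 [0.488 0.06  1.305]
40 141 [0.488 0.06  1.305]
44 21 [0.488 0.06  1.305]
44 504 [0.488 0.06  1.305]
44 609 [0.488 0.06  1.305]
48 0 [0.488 0.06  1.305]
48 264 [0.488 0.06  1.305]
48 486 [0.488 0.06  1.305]
56 255 [0.488 0.06  1.305]
58 30 [0.488 0.06  1.305]
58 606 [0.488 0.06  1.305]
62 261 [0.488 0.06  1.305]
64 123 [0.488 0.06  1.305
[... 10991 characters left out ...]

160 399 [0.595 0.264 0.131]
162 345 [0.506 0.173 0.123]
162 348 [0.514 0.174 0.125]
162 351 [0.52  0.178 0.126]
162 354 [0.526 0.181 0.128]
162 357 [0.531 0.186 0.128]
162 360 [0.534 0.194 0.126]
162 363 [0.537 0.202 0.124]
162 384 [0.569 0.241 0.123]
162 387 [0.578 0.241 0.126]
162 390 [0.586 0.241 0.13 ]
162 393 [0.593 0.243 0.132]
162 396 [0.595 0.253 0.129]
162 399 [0.596 0.264 0.125]
164 348 [0.515 0.173 0.121]
164 351 [0.521 0.177 0.122]
164 354 [0.527 0.181 0.123]
164 357 [0.531 0.187 0.123]
164 360 [0.536 0.192 0.123]
164 387 [0.579 0.241 0.121]
164 390 [0.588 0.24  0.126]
164 393 [0.593 0.244 0.127]
164 396 [0.594 0.256 0.122]
166 390 [0.589 0.24  0.121]
166 393 [0.593 0.245 0.121]
```

Poses so far:
- **Pump axis:** about (0.5055, 0.2035).
- **Head top:** about z 0.187.
- **Under spout:** about (0.4935, 0.1295), with the cabinet yawed about -0.163.
- **Ramekin:** about (0.549, -0.177).

The tool stays vertical, so its body would hit the spout if it held the ramekin at the goal. The plan:
1. Push with the ramekin nested between the half-open fingertips for most of the way.
2. Turn 90° and finish with the back of an open finger, which keeps the body about 90 mm from the spout.

First I'll travel there.

```bash
cat >> h.py <<'E'
def to(x,y,z,ang=None):
    """print shift (mm) in tool axes & turn for target world pose"""
    from plant import bot
    s=bot.state();R=np.array(s["orientation"]);p=np.array(s["tool_pos"])
    D=R.T@(np.array([x,y,z])-p)*1000
    a=np.arctan2(R[1,1],R[0,1]);print("t",round(s["t"],2),"pos",p.round(4),"yang",round(a,3),"F",np.round(s["force"],1),"gap",round(s["finger_gap"],3))
    print("shift",D.round(1),"|",np.linalg.norm(D).round(),"turn",None if ang is None else round(a-ang,3), "j6",round(s["joint_positions"][5],2))
E
python3 -m pendant '0 -5 -29 27 0.12; 0 -5 -59 53 0.24; 0 -5 -88 80 0.36; 0 -5 -118 107 0.48; 0 -5 -148 134 0.6; 0 -5 -178 161 0.72; 0 -5 -207 187 0.84; 0.3 -5 -237 214 0.96'
python3 -c "
from h import *;to(.563,-.252,.23,.179)"
```

```text
t: 0.77
tool_pos: [0.3484, 0.3055, 0.2352]
orientation: [[-0.001, 0.972, 0.234], [-0.002, 0.234, -0.972], [-1.0, -0.002, 0.001]]
force: [1.0, 0.5, 0.6]
finger_gap: 0.881
t 0.77 pos [0.3484 0.3055 0.2352] yang 0.236 F [1.  0.5 0.6] gap 0.881
shift [  5.9  78.4 592.2] | 597.0 turn 0.057 j6 0.24
```

```bash
python3 -m pendant '0.5 5 5 39 0.03; 0.5 5 10 78 0.06; 0.5 5 16 118 0.06; 0.5 5 21 157 0.06; 0.5 5 26 196 0.06; 0.5 5 31 235 0.06; 0.5 5 36 275 0.06; 0.5 5 42 314 0.06'
python3 -c "
from h import *;to(.563,-.252,.23,.179)"
```

```text
t: 1.43
tool_pos: [0.4626, 0.008, 0.2304]
orientation: [[-0.001, 0.985, 0.174], [-0.002, 0.174, -0.985], [-1.0, -0.002, 0.001]]
force: [0.1, 0.8, 0.4]
finger_gap: 0.5
t 1.43 pos [0.4626 0.008  0.2304] yang 0.175 F [0.1 0.8 0.4] gap 0.5
shift [  0.7  53.6 273.5] | 279.0 turn -0.004 j6 -0.4
```

```bash
python3 -m pendant '0.5 0 8 39 0; 0.5 0 16 78 0; 0.5 0 24 118 0; 0.5 0 31 157 0; 0.5 0 39 196 0; 0.5 0 46 235 0; 0.5 0 53 273 0; 0.5 0 53 273 0'
python3 -c "
from h import *;to(.563,-.252,.01,.179)
from plant import eyes
d=eyes.get_image('top');np.savez('top1.npz',**d);w=eyes.get_image('wrist');cv2.imwrite('pics/w1.png',w['img'][:,:,::-1]);cv2.imwrite('pics/t1.png',cv2.resize(d['img'][100:320,200:500,::-1],None,fx=2.5,fy=2.5))"
```

```text
t: 2.1
tool_pos: [0.563, -0.2574, 0.2296]
orientation: [[-0.002, 0.986, 0.169], [-0.003, 0.169, -0.986], [-1.0, -0.002, 0.003]]
force: [0.3, 0.2, 0.5]
finger_gap: 0.503
t 2.1 pos [ 0.563  -0.2574  0.2296] yang 0.17 F [0.3 0.2 0.5] gap 0.503
shift [219.6   1.3  -5.9] | 220.0 turn -0.009 j6 -0.78
```

View pics/t1.png

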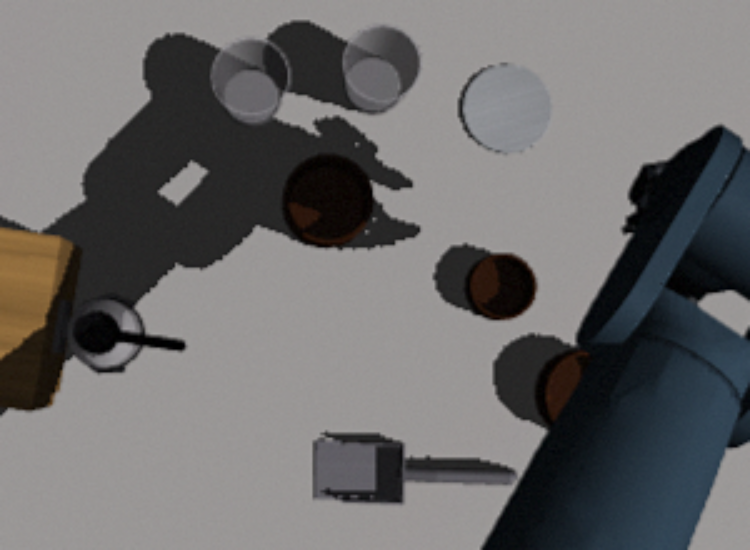

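View pics/w1.png

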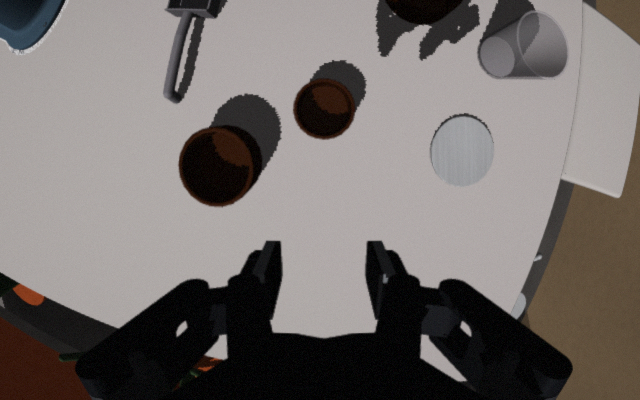

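The ramekin (wrist view (324,108)) lies centred between the half-open fingers. Lowering.

```bash
python3 -m pendant '0.5 35 1 -3 -0.009; 0.5 70 1 -3 -0.009; 0.5 105 1 -3 -0.009; 0.5 140 1 -3 -0.009; 0.5 170 1 -3 -0.009; 0.5 195 1 -3 -0.009; 0.5 215 1 -3 -0.009; 0.5 217 1 -3 -0.009'
python3 -c "
from h import *;to(.563,-.252,.01,.179)
P0=np.array([.549,-.177]);G=np.array([.4935,.1295]);d=(G-P0)/np.linalg.norm(G-P0)
W=G-.11*d; T=W-.036*d;print(d,'W',W,'T',T);to(T[0],T[1],.01,.179)"
```

```text
t: 2.87
tool_pos: [0.5586, -0.246, 0.0081]
orientation: [[-0.01, 0.983, 0.183], [0.005, 0.183, -0.983], [-1.0, -0.009, -0.007]]
force: [-1.1, 0.7, -0.3]
finger_gap: 0.503
t 2.87 pos [ 0.5586 -0.246   0.0081] yang 0.184 F [-1.1  0.7 -0.3] gap 0.503
shift [-2.   3.2  6.7] | 8.0 turn 0.005 j6 -0.78
[-0.1781791   0.98399807] W [0.5130997  0.02126021] T [ 0.51951415 -0.01416372]
t 2.87 pos [ 0.5586 -0.246   0.0081] yang 0.184 F [-1.1  0.7 -0.3] gap 0.503
shift [  -0.4    3.9 -235.1] | 235.0 turn 0.005 j6 -0.78
```

```bash
python3 -m pendant '0.5 0 3 -10 0; 0.5 0 3 -20 0; 0.5 0 3 -28 0; 0.5 0 3 -36 0; 0.5 0 3 -44 0; 0.5 0 3 -52 0; 0.5 0 3 -60 0; 0.5 0 4 -68 0'
python3 -c "
from h import *;to(.5195,-.0142,.008,.179)
from plant import eyes
w=eyes.get_image('wrist');cv2.imwrite('pics/w2.png',w['img'][:,:,::-1])"
```

```text
t: 3.53
tool_pos: [0.5505, -0.1782, 0.0094]
orientation: [[-0.009, 0.983, 0.183], [0.004, 0.183, -0.983], [-1.0, -0.008, -0.005]]
force: [-0.0, -2.3, 1.6]
finger_gap: 0.499
t 3.53 pos [ 0.5505 -0.1782  0.0094] yang 0.184 F [-0.  -2.3  1.6] gap 0.499
shift [   2.3   -0.5 -166.9] | 167.0 turn 0.005 j6 -0.69
```

View pics/w2.png

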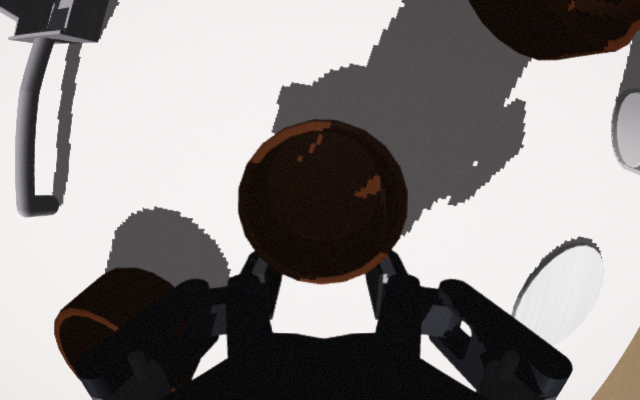

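The ramekin is nested between the fingertips, at (322,202). Continuing the push.

```bash
python3 -m pendant '0.5 1 0 -10 0; 0.5 1 0 -20 0; 0.5 1 0 -30 0; 0.5 1 0 -40 0; 0.5 1 0 -50 0; 0.5 1 0 -60 0; 0.5 1 0 -70 0; 0.5 1 0 -80 0'
python3 -c "
from h import *;to(.5195,-.0142,.008,.179)"
```

```text
t: 4.25
tool_pos: [0.5348, -0.0966, 0.0081]
orientation: [[-0.011, 0.983, 0.183], [0.006, 0.183, -0.983], [-1.0, -0.009, -0.008]]
force: [0.8, -1.1, 0.3]
finger_gap: 0.502
t 4.25 pos [ 0.5348 -0.0966  0.0081] yang 0.184 F [ 0.8 -1.1  0.3] gap 0.502
shift [  0.8   0.1 -83.8] | 84.0 turn 0.005 j6 -0.57
```

```bash
python3 -m pendant '0.5 0 0 -12 0; 0.5 0 0 -24 0; 0.5 0 0 -36 0; 0.5 0 0 -48 0; 0.5 0 0 -60 0; 0.5 0 0 -71 0; 0.5 0 0 -80 0; 0.5 0 0 -83 0'
python3 -c "
from h import *;to(.5195,-.0142,.008,.179)"
python3 -m pendant '0.5 0 0 10 0; 0.5 0 0 25 0; 0.5 0 0 45 0; 0.5 0 0 65 0; 0.5 -40 0 75 0; 0.3 -80 0 85 -0.12; 0 -120 0 90 -0.24; 0 -150 0 90 -0.36'
python3 -c "
from h import *;to(.5195,-.0142,.008,1.75)
from plant import eyes
w=eyes.get_image('top');np.savez('top2.npz',**w);cv2.imwrite('pics/t2.png',cv2.resize(w['img'][100:320,200:500,::-1],None,fx=2.5,fy=2.5))"
```

```text
t: 4.92
tool_pos: [0.5191, -0.0136, 0.0087]
orientation: [[-0.011, 0.983, 0.185], [0.006, 0.185, -0.983], [-1.0, -0.01, -0.008]]
force: [-0.0, -0.3, -0.1]
finger_gap: 0.501
t 4.92 pos [ 0.5191 -0.0136  0.0087] yang 0.186 F [-0.  -0.3 -0.1] gap 0.501
shift [0.7 0.3 0.7] | 1.0 turn 0.007 j6 -0.43
t: 5.58
tool_pos: [0.5387, -0.1055, 0.1617]
orientation: [[-0.007, 0.853, 0.522], [0.004, 0.522, -0.853], [-1.0, -0.004, -0.008]]
force: [0.2, -0.3, 0.7]
finger_gap: 0.904
t 5.58 pos [ 0.5387 -0.1055  0.1617] yang 0.549 F [ 0.2 -0.3  0.7] gap 0.904
shift [154.3  31.9 -86.8] | 180.0 turn -1.201 j6 -0.95
```

View pics/t2.png

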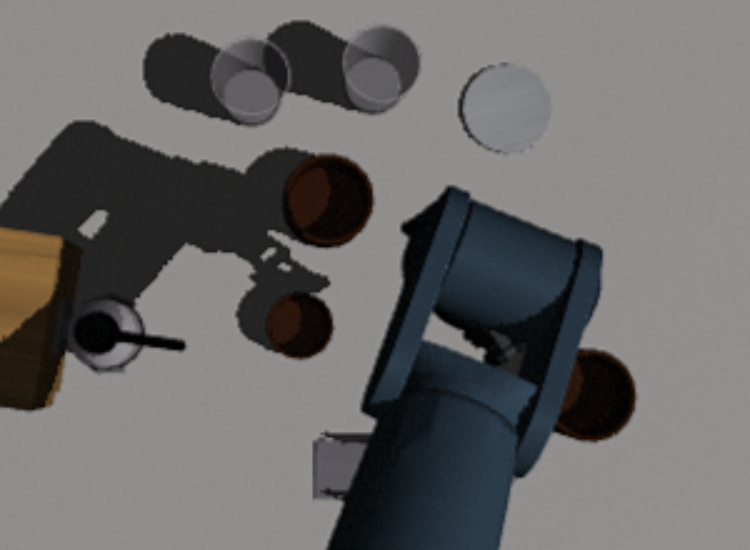

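The ramekin is now at about (299,325) in the crop, i.e. (319.6,230) in the top view. I'll fit its centre precisely with a projected silhouette.

```bash
cat >> h.py <<'E'
def ramfit(d,guess):
    from scipy.optimize import minimize
    im=d["img"].astype(int);m=((im[...,0]-im[...,2])>im.sum(-1)*.06+2).astype(np.uint8)
    f=4;u0,v0=proj(d,[guess[0],guess[1],.02]);u0=int(u0)-40;v0=int(v0)-40
    M=cv2.resize(m[v0:v0+80,u0:u0+80],None,fx=f,fy=f,interpolation=cv2.INTER_NEAREST)
    n,l,st,ce=cv2.connectedComponentsWithStats(M);k=l[140:180,140:180];i=np.bincount(k[k>0]).argmax();M=(l==i).astype(np.uint8)
    c,_=cv2.findContours(M,cv2.RETR_EXTERNAL,2);M=cv2.drawContours(M*0,[cv2.convexHull(np.vstack(c))],-1,1,-1)
    th=np.linspace(0,2*np.pi,60)
    def ren(p):
        q=[proj(d,[p[0]+.033*np.cos(a),p[1]+.033*np.sin(a),z]) for z in(0,.042) for a in th]
        q=(np.array(q)-[u0-.5,v0-.5])*f-.5
        return cv2.fillPoly(M*0,[np.round(cv2.convexHull(q.astype(np.float32))*16).astype(np.int32)],1,shift=4)
    def cost(p): r=ren(p);return 1-(r&M).sum()/(r|M).sum()
    o=minimize(cost,guess,method="Nelder-Mead",options=dict(initial_simplex=np.array([guess,guess+[.008,0],guess+[0,.008]]),xatol=1e-4,fatol=1e-5))
    return o.x,1-o.fun,M.sum()/f/f
E
python3 - <<'E'
from h import *
print(ramfit(load("top0.npz"),np.array([.549,-.177])))
print(ramfit(load("scene0.npz"),np.array([.549,-.177])))
print(ramfit(load("top2.npz"),np.array([.513,.021])))
E
```

```text
(array([ 0.54947621, -0.17784077]), np.float64(0.9030700907511102), np.float64(584.875))
(array([ 0.54541585, -0.17693515]), np.float64(0.9070676534973419), np.float64(1087.75))
(array([0.51218775, 0.02234915]), np.float64(0.9793890709227354), np.float64(582.0))
```

Run:
```python
from h import *
d=load("top0.npz")
print("tip",pt(d,274.2,238.3,.177),"u",proj(d,[.4935,.1295,.175]),proj(d,[.5055,.2035,.187]))
im=d["img"].astype(int).sum(-1)
m=(im<60).astype(np.uint8);m=m[215:255,215:285]
cv2.imwrite("pics/h.png",cv2.resize(d["img"][215:255,215:285,::-1],None,fx=11,fy=11,interpolation=cv2.INTER_NEAREST))
S=load("scene0.npz");cv2.imwrite("pics/h2.png",cv2.resize(S["img"][120:165,320:390,::-1],None,fx=11,fy=11,interpolation=cv2.INTER_NEAREST))
print(proj(S,[.5055,.2035,.187]),proj(S,[.4935,.1295,.17]))
```

```text
tip [0.49199145 0.12429873 0.177     ] u (np.float64(271.8566141137253), np.float64(237.62581138697996)) (np.float64(237.06572233053737), np.float64(232.2724808378764))
(np.float64(355.4931213343056), np.float64(133.32138530143988)) (np.float64(329.37021601782453), np.float64(148.45562504439386))
```

View pics/h.png

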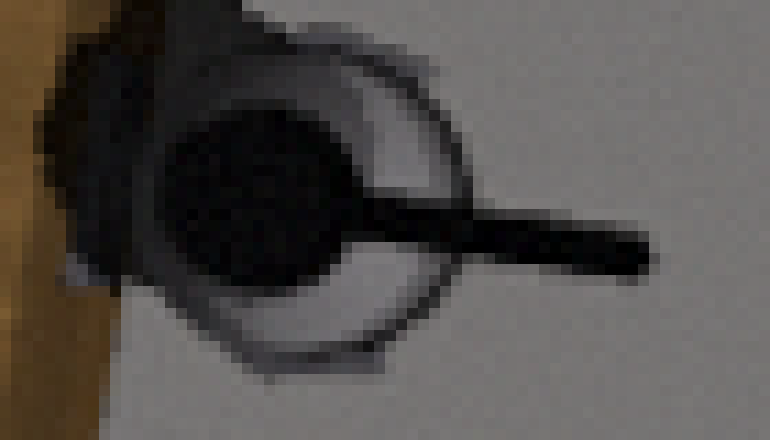

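View pics/h2.png

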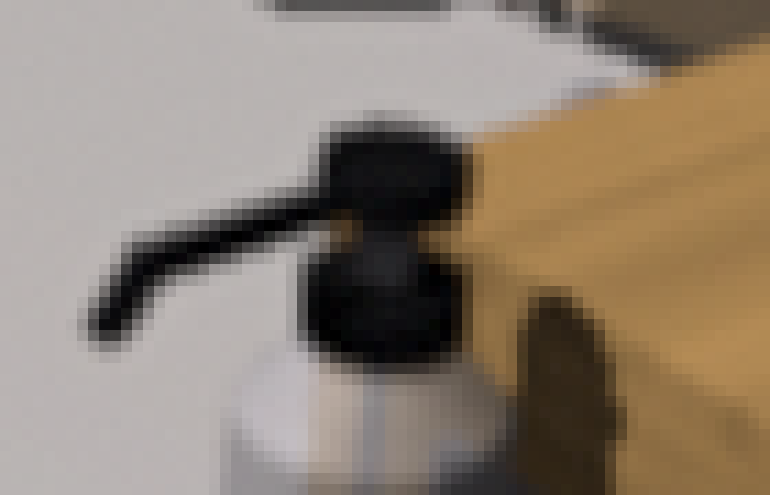

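```bash
python3 -m pendant '0 0 0 0 -0.12; 0 0 0 0 -0.24; 0 0 0 0 -0.36; 0 0 0 0 -0.48; 0 0 0 0 -0.6; 0 0 0 0 -0.72; 0 0 0 0 -0.84; 0 0 0 0 -0.96'
python3 -c "
from h import *;to(.5304,-.081,.003,1.747)"
```

```text
t: 6.3
tool_pos: [0.5421, -0.1072, 0.1677]
orientation: [[0.002, 0.052, 0.999], [0.001, 0.999, -0.052], [-1.0, 0.001, 0.002]]
force: [0.4, -0.4, 0.5]
finger_gap: 0.999
t 6.3 pos [ 0.5421 -0.1072  0.1677] yang 1.518 F [ 0.4 -0.4  0.5] gap 0.999
shift [164.7  25.5 -13.4] | 167.0 turn -0.229 j6 -1.92
```

```bash
python3 -m pendant '0 25 10 -6 -0.12; 0 55 20 -12 -0.229; 0 85 25 -13 -0.229; 0 115 25 -13 -0.229; 0 140 25 -13 -0.229; 0 155 25 -13 -0.229; 0 163 25 -13 -0.229; 0 163 25 -13 -0.229'
python3 -c "
from h import *;to(.5304,-.081,.003,1.747)
from plant import eyes
w=eyes.get_image('wrist');cv2.imwrite('pics/w3.png',w['img'][:,:,::-1])
w=eyes.get_image('scene');cv2.imwrite('pics/s3.png',cv2.resize(w['img'][100:320,160:460,::-1],None,fx=2.5,fy=2.5))"
```

```text
t: 6.97
tool_pos: [0.5293, -0.0816, 0.0027]
orientation: [[-0.002, -0.175, 0.985], [0.002, 0.985, 0.175], [-1.0, 0.002, -0.001]]
force: [-0.5, -0.0, 0.1]
finger_gap: 0.997
t 6.97 pos [ 0.5293 -0.0816  0.0027] yang 1.746 F [-0.5 -0.   0.1] gap 0.997
shift [-0.3  0.4  1.2] | 1.0 turn -0.001 j6 -2.11
```

View pics/w3.png

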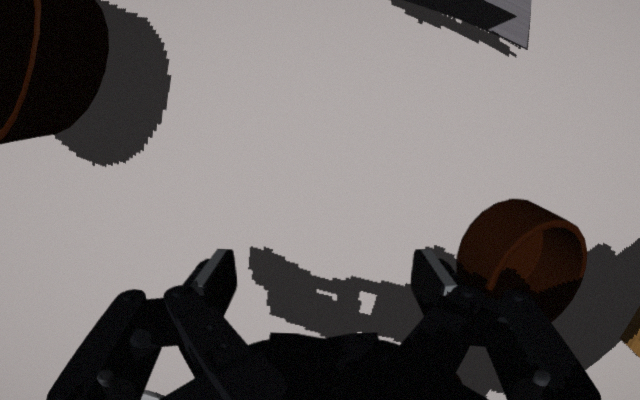

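View pics/s3.png

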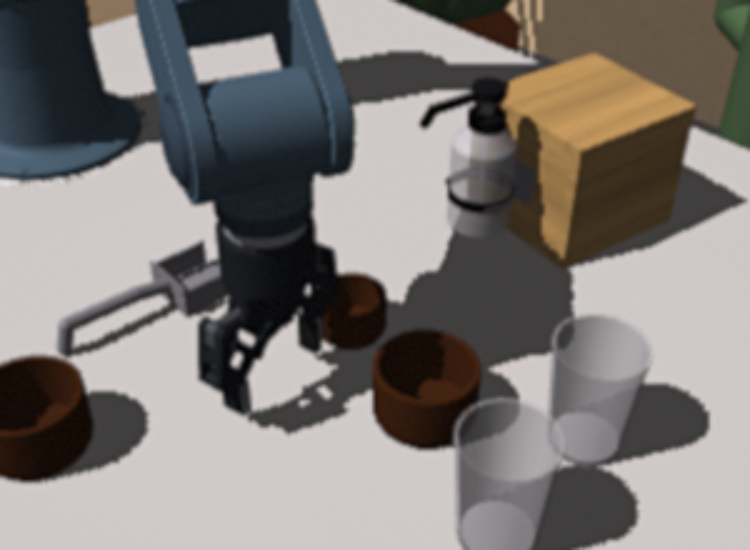

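The finger back faces the ramekin, which is at (355,310) in the scene crop. I'll push a short stretch and look.

```bash
python3 -m pendant '0 0 5 1 0; 0 0 10 1 0; 0 0 15 1 0; 0 0 20 1 0; 0 0 25 1 0; 0 0 30 1 0; 0 0 35 1 0; 0 0 40 1 0'
python3 -c "
from h import *;to(.5304,-.081,.003,1.747)
from plant import eyes
w=eyes.get_image('top');np.savez('top3.npz',**w);print(ramfit(w,np.array([.51,.035])))
cv2.imwrite('pics/t3.png',cv2.resize(w['img'][160:300,220:400,::-1],None,fx=4,fy=4))
w=eyes.get_image('scene');cv2.imwrite('pics/s4.png',cv2.resize(w['img'][150:290,220:400,::-1],None,fx=4,fy=4))"
```

```text
t: 7.73
tool_pos: [0.5254, -0.0421, 0.0054]
orientation: [[0.003, -0.175, 0.985], [-0.0, 0.985, 0.175], [-1.0, -0.001, 0.003]]
force: [-0.1, -1.3, 1.2]
finger_gap: 0.999
t 7.73 pos [ 0.5254 -0.0421  0.0054] yang 1.747 F [-0.1 -1.3  1.2] gap 0.999
shift [  2.4 -39.2  -1.9] | 39.0 turn -0.0 j6 -2.04
(array([0.50502441, 0.0457473 ]), np.float64(0.8926901827454313), np.float64(527.625))
```

View pics/s4.png

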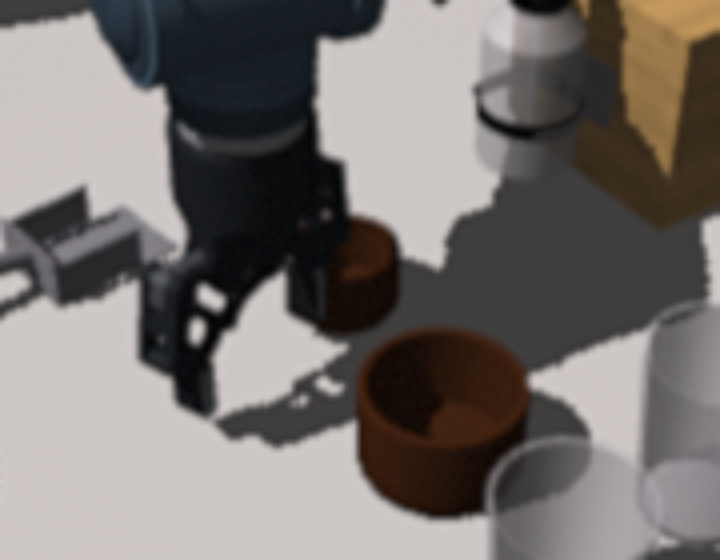

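View pics/t3.png

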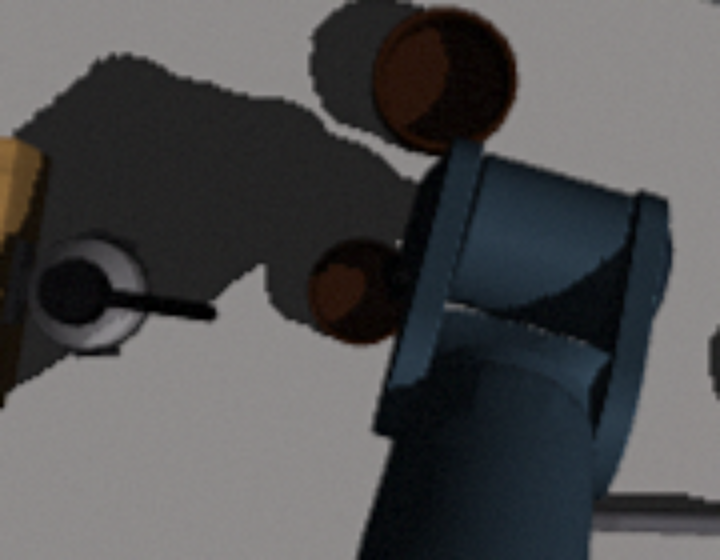

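Pushing works, with the ramekin about 88 mm ahead of the tool axis. Before the last stretch I'll check the arm's overhang against the spout.

Run:
```python
from h import *
from plant import eyes
for n in("scene","top"):
    d=eyes.get_image(n);np.savez(n+"4.npz",**d);C=cloud(d)
    d2=np.array([-.1756,.9845]);T=np.array([.5254,-.0421])
    rel=(C[...,:2]-T);a=rel@d2;b=rel@np.array([d2[1],-d2[0]])
    for z0 in np.arange(.05,.36,.02):
        m=(C[...,2]>z0)&(C[...,2]<z0+.02)&(abs(b)<.12)&(abs(a)<.13)
        if m.sum()>5: print(n,z0.round(2),m.sum(),"a max",np.percentile(a[m],98).round(3),"b",b[m].min().round(3),b[m].max().round(3))
```

```text
scene 0.05 356 a max 0.062 b -0.014 0.12
scene 0.07 356 a max 0.071 b -0.014 0.018
scene 0.09 340 a max 0.069 b -0.013 0.02
scene 0.11 335 a max 0.064 b -0.012 0.02
scene 0.13 237 a max 0.012 b -0.026 0.038
scene 0.15 311 a max 0.015 b -0.024 0.038
scene 0.17 376 a max 0.02 b -0.032 0.038
scene 0.19 301 a max 0.015 b -0.026 0.037
scene 0.21 416 a max 0.027 b -0.037 0.049
scene 0.23 423 a max 0.03 b -0.04 0.061
scene 0.25 770 a max 0.029 b -0.085 0.062
scene 0.27 1200 a max 0.069 b -0.11 0.062
scene 0.29 1450 a max 0.069 b -0.12 0.052
scene 0.31 799 a max 0.063 b -0.12 0.028
scene 0.33 841 a max 0.067 b -0.119 0.006
scene 0.35 914 a max 0.076 b -0.12 -0.018
top 0.05 126 a max 0.072 b -0.008 0.119
top 0.07 10 a max 0.075 b -0.011 0.011
top 0.09 15 a max 0.073 b -0.011 0.01
top 0.11 33 a max 0.07 b -0.012 0.013
top 0.25 100 a max 0.074 b -0.054 0.06
top 0.27 826 a max 0.066 b -0.054 0.06
top 0.29 1194 a max 0.054 b -0.066 0.052
top 0.31 250 a max 0.093 b -0.077 0.029
top 0.33 591 a max 0.095 b -0.12 0.005
top 0.35 895 a max 0.089 b -0.111 -0.018
```

Clearances are fine. The ramekin, fitted at (0.505, 0.0457), has drifted slightly toward -x. I'll back off, realign behind it toward the goal and push again.

```bash
python3 -c "
from h import *;to(.518,-.0582,.003,1.714)"
```

```text
t 7.93 pos [ 0.5248 -0.0421  0.0049] yang 1.747 F [-1.4 -0.5  0.1] gap 0.997
shift [  1.9 -14.6  -9.5] | 18.0 turn 0.033 j6 -2.04
```

```bash
python3 -m pendant '0 1 -8 0 0; 0 1 -15 0 0.033; 0 2 -15 -5 0.033; 0 2 -15 -9 0.033; 0 2 -15 -9 0.033; 0 2 -8 -9 0.033; 0 2 -2 -9 0.033; 0 2 -2 -9 0.033'
python3 -c "
from h import *;to(.5096,.0,.003,1.714)
from plant import eyes
w=eyes.get_image('top');np.savez('top5.npz',**w);print(ramfit(w,np.array([.505,.046])))"
```

```text
t: 8.6
tool_pos: [0.5157, -0.0443, 0.0027]
orientation: [[0.001, -0.144, 0.99], [0.001, 0.99, 0.144], [-1.0, 0.001, 0.001]]
force: [0.1, 0.2, -1.0]
finger_gap: 0.997
t 8.6 pos [ 0.5157 -0.0443  0.0027] yang 1.715 F [ 0.1  0.2 -1. ] gap 0.997
shift [-0.2 44.8  0.3] | 45.0 turn 0.001 j6 -2.02
(array([0.50506073, 0.04670115]), np.float64(0.9420012746972594), np.float64(555.625))
```

```bash
python3 -m pendant '0 0 5 0 0; 0 0 10 0 0; 0 0 15 0 0; 0 0 20 0 0; 0 0 26 0 0; 0 0 32 0 0; 0 0 38 0 0; 0 0 42 0 0'
python3 -m pendant '0 0 0 0 0; 0 0 -4 0 0; 0 0 -8 0 0; 0 0 -12 0 0; 0 0 -16 0 0; 0 0 -20 0 0; 0 0 -24 0 0; 0 0 -24 0 0'
python3 -c "
from h import *;to(.5096,.0,.003,1.714)
from plant import eyes
w=eyes.get_image('top');np.savez('top5.npz',**w);print(ramfit(w,np.array([.5,.09])))
w2=eyes.get_image('scene');np.savez('scene5.npz',**w2);print(ramfit(w2,np.array([.5,.09])))
cv2.imwrite('pics/t5.png',cv2.resize(w['img'][160:300,220:400,::-1],None,fx=4,fy=4))"
```

```text
t: 9.32
tool_pos: [0.5099, -0.0024, 0.0029]
orientation: [[0.002, -0.144, 0.99], [0.001, 0.99, 0.144], [-1.0, 0.001, 0.002]]
force: [0.7, -2.6, 1.8]
finger_gap: 0.999
t: 9.98
tool_pos: [0.5136, -0.0271, 0.0029]
orientation: [[0.002, -0.143, 0.99], [0.001, 0.99, 0.143], [-1.0, 0.0, 0.002]]
force: [-0.4, 0.5, 0.5]
finger_gap: 1.002
t 9.98 pos [ 0.5136 -0.0271  0.0029] yang 1.715 F [-0.4  0.5  0.5] gap 1.002
shift [-0.1 27.4 -0.1] | 27.0 turn 0.001 j6 -1.99
(array([0.50057999, 0.08779908]), np.float64(0.9728669846316905), np.float64(576.25))
(array([0.49605356, 0.08976689]), np.float64(0.8531651997291808), np.float64(630.125))
```

View pics/t5.png

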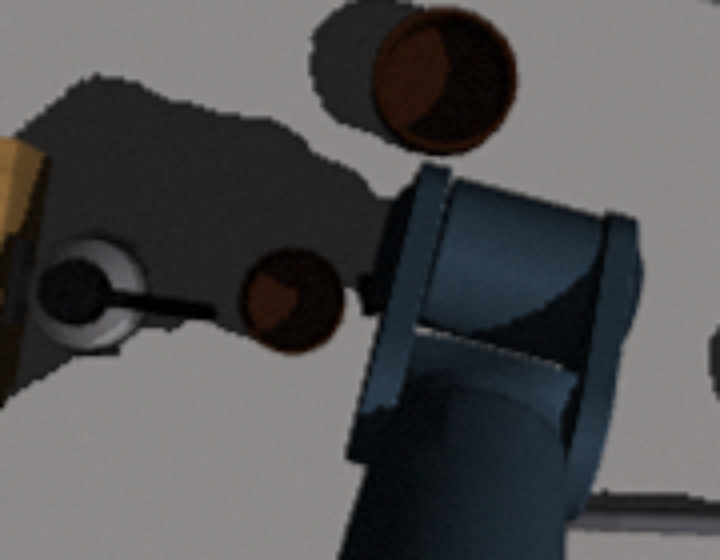

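The ramekin is at top-fit (0.5006, 0.0878), crop (293,300), and fully visible. The final leg is 42 mm at angle 1.753, so I'll realign.

```bash
python3 -c "
from h import *;to(.5196,-.0154,.003,1.753)"
python3 -m pendant '0 0 0 2 -0.038; 0 0 0 5 -0.038; 0 0 3 7 -0.038; 0 0 7 8 -0.038; 0 0 11 8 -0.038; 0 0 11 8 -0.038; 0 0 11 8 -0.038; 0 0 11 8 -0.038'
python3 -c "
from h import *;to(.5094,.04,.003,1.753)"
```

```text
t 10.08 pos [ 0.5134 -0.0265  0.0028] yang 1.715 F [-1.2 -0.6 -0.6] gap 1.0
shift [-0.1 10.   7.8] | 13.0 turn -0.038 j6 -1.99
t: 10.75
tool_pos: [0.5196, -0.0143, 0.0028]
orientation: [[0.002, -0.182, 0.983], [0.001, 0.983, 0.182], [-1.0, 0.001, 0.002]]
force: [0.2, 0.2, 0.4]
finger_gap: 0.999
t 10.75 pos [ 0.5196 -0.0143  0.0028] yang 1.753 F [0.2 0.2 0.4] gap 0.999
shift [-0.1 55.2 -0.2] | 55.0 turn 0.0 j6 -2.0
```

```bash
python3 -m pendant '0 0 9 0 0; 0 0 17 0 0; 0 0 25 0 0; 0 0 32 0 0; 0 0 39 0 0; 0 0 45 0 0; 0 0 49 0 0; 0 0 52 0 0'
python3 -m pendant '0 0 0 0 0; 0 0 -3 0 0; 0 0 -8 0 0; 0 0 -14 0 0; 0 0 -20 0 0; 0 0 -30 0 0; 0 0 -40 0 0; 0 0 -40 0 0'
python3 -c "
from h import *;to(.5094,.04,.003,1.753)
from plant import eyes
w=eyes.get_image('top');np.savez('top6.npz',**w);print(ramfit(w,np.array([.494,.126])))
w2=eyes.get_image('scene');np.savez('scene6.npz',**w2);print(ramfit(w2,np.array([.493,.126])))
cv2.imwrite('pics/t6.png',cv2.resize(w['img'][180:290,210:330,::-1],None,fx=6,fy=5.4))
cv2.imwrite('pics/s6.png',cv2.resize(w2['img'][110:210,280:400,::-1],None,fx=6,fy=6))"
```

```text
t: 11.42
tool_pos: [0.5101, 0.0375, 0.0029]
orientation: [[0.002, -0.182, 0.983], [0.001, 0.983, 0.182], [-1.0, 0.0, 0.002]]
force: [-0.1, -2.8, 1.4]
finger_gap: 1.0
t: 12.08
tool_pos: [0.5182, -0.004, 0.0032]
orientation: [[0.003, -0.18, 0.984], [0.0, 0.984, 0.18], [-1.0, -0.0, 0.003]]
force: [-0.0, 0.0, -0.1]
finger_gap: 1.003
t 12.08 pos [ 0.5182 -0.004   0.0032] yang 1.752 F [-0.   0.  -0.1] gap 1.003
shift [ 0.2 44.8 -0.7] | 45.0 turn -0.001 j6 -1.98
(array([0.49138154, 0.12585213]), np.float64(0.9662176165803109), np.float64(588.0))
(array([0.48773921, 0.12678316]), np.float64(0.8245991220997939), np.float64(575.375))
```

View pics/t6.png

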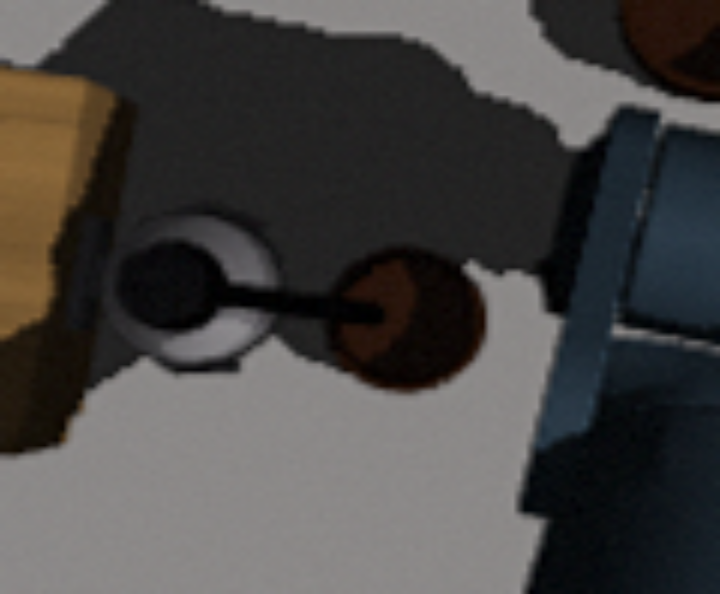

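View pics/s6.png

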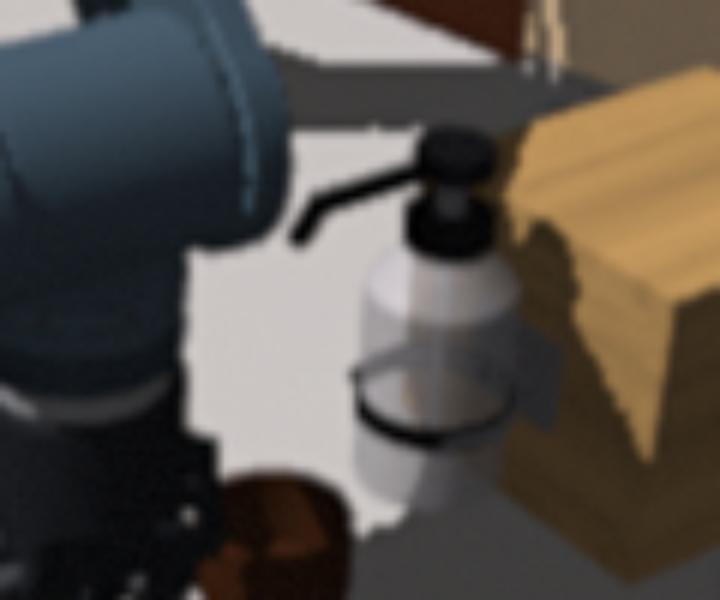

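The ramekin is standing at top-fit (0.4914, 0.1259), crop (405,318). I'll refine the pump location with a model fit on both cameras before the last nudge.

```bash
cat > pf.py <<'E'
from h import *
from scipy.optimize import minimize
def circ(x,y,r,z): return [[x+r*np.cos(a),y+r*np.sin(a),z] for a in np.linspace(0,6.28,40)]
def fit(d,box,spout,thr,z=.187):
    u0,v0,u1,v1=box;f=6;im=d["img"][v0:v1,u0:u1].astype(int).max(-1)
    M=cv2.resize((im<thr).astype(np.uint8),None,fx=f,fy=f,interpolation=cv2.INTER_NEAREST)
    def poly(P,I):
        q=(np.array([proj(d,p) for p in P])-[u0-.5,v0-.5])*f-.5
        return cv2.fillPoly(I,[np.round(cv2.convexHull(q.astype(np.float32))*16).astype(np.int32)],1,shift=4)
    def ren(p):
        x,y,w=p;I=M*0;poly(circ(x,y,.017,z)+circ(x,y,.017,z-.012),I)
        if spout:
            a=np.array([np.sin(w),-np.cos(w)]);n=np.array([-a[1],a[0]])
            P=[[*(np.array([x,y])+a*s+n*k),zz] for s in(0,.080) for k in(-.005,.005) for zz in(z-.004,z-.014)];poly(P,I)
        return I
    def cost(p): r=ren(p);return 1-(r&M).sum()/(r|M).sum()
    g=np.array([.505,.2025,-.163])
    o=minimize(cost,g,method="Nelder-Mead",options=dict(initial_simplex=[g,g+[.006,0,0],g+[0,.006,0],g+[0,0,.1]],xatol=1e-4,fatol=1e-5))
    r=ren(o.x);cv2.imwrite("pics/pf%d.png"%u0,np.hstack([M*255,r*255,(M^r)*255]))
    return o.x.round(4),round(1-o.fun,3)
d=load("top0.npz");s=load("scene0.npz")
print(fit(d,(229,222,284,246),True,32));print(fit(d,(229,222,284,246),True,26))
print(fit(s,(320,120,390,141),True,60))
E
python3 pf.py
```

```text
(array([ 0.5059,  0.2055, -0.1701]), np.float64(0.757))
(array([ 0.5054,  0.2046, -0.1626]), np.float64(0.822))
(array([ 0.509 ,  0.1962, -0.1452]), np.float64(0.782))
```

```bash
ls pics/pf*; python3 -c "
import cv2,numpy as np
a=cv2.imread('pics/pf229.png');b=cv2.imread('pics/pf320.png')
cv2.imwrite('pics/pf.png',cv2.resize(np.vstack([cv2.resize(a,(780,120)),cv2.resize(b,(780,120))]),(780,300)))"
```

```text
pics/pf229.png
pics/pf320.png
```

View pics/pf.png

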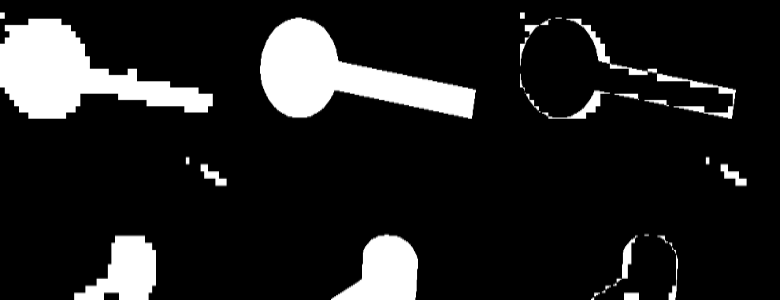

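The estimates agree to within about 3 mm: axis (0.505, 0.203), goal (0.493, 0.129). I'll make a final 3 mm nudge along the cabinet's +y.

```bash
python3 -c "
from h import *;to(.4744,.0153,.003,1.408)"
```

```text
t 12.18 pos [ 0.5175 -0.0026  0.0029] yang 1.753 F [0.8 0.6 0.5] gap 0.999
shift [ -0.1  25.4 -39.1] | 47.0 turn 0.345 j6 -1.98
```

```bash
python3 -m pendant '0 0 0 -8 0.1; 0 0 2 -16 0.2; 0 0 8 -24 0.3; 0 0 14 -32 0.345; 0 0 20 -39 0.345; 0 0 25 -39 0.345; 0 0 25 -39 0.345; 0 0 25 -39 0.345'
python3 -c "
from h import *;to(.4772,.0399,.003,1.408)"
```

```text
t: 12.85
tool_pos: [0.4751, 0.0152, 0.0031]
orientation: [[0.002, 0.161, 0.987], [0.001, 0.987, -0.161], [-1.0, 0.001, 0.002]]
force: [-0.9, 0.2, -0.4]
finger_gap: 1.0
t 12.85 pos [0.4751 0.0152 0.0031] yang 1.409 F [-0.9  0.2 -0.4] gap 1.0
shift [ 0.1 24.7 -1.9] | 25.0 turn 0.001 j6 -1.62
```

```bash
python3 -m pendant '0 0 6 -2 0; 0 0 12 -2 0; 0 0 16 -2 0; 0 0 19 -2 0; 0 0 21 -2 0; 0 0 23 -2 0; 0 0 24.5 -2 0; 0 0 24.5 -2 0'
python3 -m pendant '0 0 0 0 0; 0 0 -4 0 0; 0 0 -12 0 0; 0 0 -22 0 0; 0 0 -40 0 0; 0 0 -60 0 0; 0 -20 -80 0 0; 0 -45 -100 0 0'
python3 -c "
from h import *;to(.505,.203,.24,1.408)
from plant import eyes
w=eyes.get_image('top');np.savez('top7.npz',**w);print(ramfit(w,np.array([.493,.128])))
w2=eyes.get_image('scene');np.savez('scene7.npz',**w2);print(ramfit(w2,np.array([.493,.128])))
cv2.imwrite('pics/t7.png',cv2.resize(w['img'][180:290,210:330,::-1],None,fx=6,fy=5.4))
cv2.imwrite('pics/s7.png',cv2.resize(w2['img'][110:210,280:400,::-1],None,fx=6,fy=6))"
```

```text
t: 13.52
tool_pos: [0.4771, 0.0399, 0.0031]
orientation: [[0.002, 0.161, 0.987], [0.001, 0.987, -0.161], [-1.0, 0.001, 0.002]]
force: [-0.2, -0.2, 0.1]
finger_gap: 1.002
t: 14.18
tool_pos: [0.4584, -0.0598, 0.0466]
orientation: [[-0.003, 0.162, 0.987], [0.003, 0.987, -0.162], [-1.0, 0.002, -0.003]]
force: [1.2, -0.3, -0.6]
finger_gap: 1.0
t 14.18 pos [ 0.4584 -0.0598  0.0466] yang 1.408 F [ 1.2 -0.3 -0.6] gap 1.0
shift [-192.8  267.3    2.9] | 330.0 turn 0.0 j6 -1.79
(array([0.49203612, 0.12994496]), np.float64(0.9602959566486036), np.float64(577.125))
(array([0.49088635, 0.13328672]), np.float64(0.8345634563456346), np.float64(579.5))
```

View pics/t7.png

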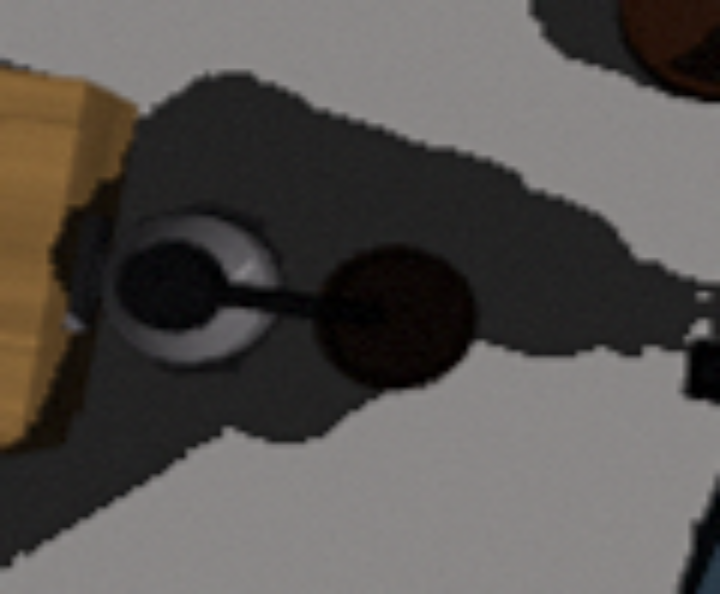

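View pics/s7.png

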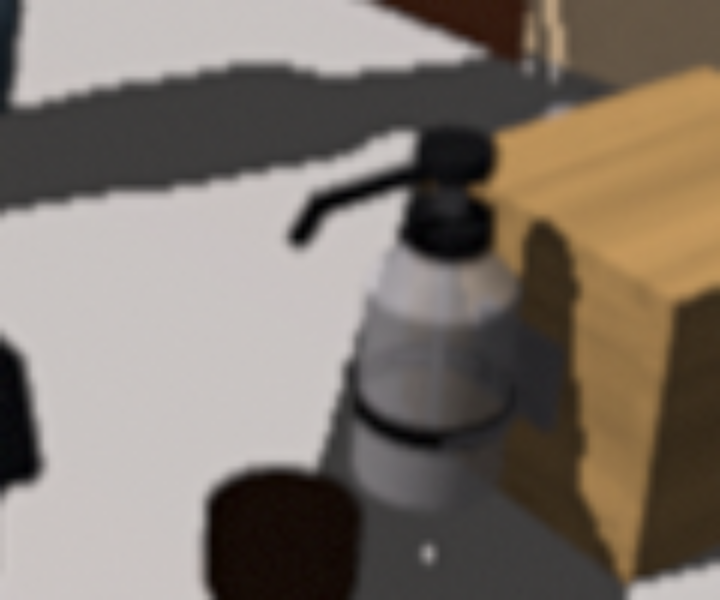

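The ramekin now sits at (0.492, 0.130), about 1.5 mm from the goal. Next: rise, close the fingers and go above the head.

```bash
python3 -m pendant '0.3 -35 0 0 0; 0.6 -70 0 0 0; 1 -105 0 0 0; 1 -140 0 0 0; 1 -175 10 0 0; 1 -195 30 0 0; 1 -200 60 0 0; 1 -200 95 0 0' 40
python3 -c "
from h import *;to(.505,.203,.22,1.408)"
```

```text
t: 14.95
tool_pos: [0.4783, 0.0311, 0.2539]
orientation: [[0.014, 0.168, 0.986], [-0.004, 0.986, -0.168], [-1.0, -0.001, 0.015]]
force: [0.4, 0.1, -0.7]
finger_gap: 0.0
t 14.95 pos [0.4783 0.0311 0.2539] yang 1.402 F [ 0.4  0.1 -0.7] gap 0.0
shift [ 33.6 174.   -3. ] | 177.0 turn -0.006 j6 -1.57
```

```bash
python3 -m pendant '1 0 30 0 -0.006; 1 0 60 -1 -0.006; 1 0 90 -2 -0.006; 1 5 120 -2 -0.006; 1 10 145 -3 -0.006; 1 15 162 -3 -0.006; 1 20 173 -3 -0.006; 1 25 174 -3 -0.006'
python3 -c "
from h import *;to(.505,.203,.205,1.408)
from plant import eyes
w=eyes.get_image('wrist');cv2.imwrite('pics/w8.png',w['img'][:,:,::-1])
w2=eyes.get_image('scene');np.savez('scene8.npz',**w2)
cv2.imwrite('pics/s8.png',cv2.resize(w2['img'][90:190,290:410,::-1],None,fx=6,fy=6))"
```

```text
t: 15.62
tool_pos: [0.5046, 0.2041, 0.2275]
orientation: [[0.013, 0.16, 0.987], [-0.004, 0.987, -0.16], [-1.0, -0.001, 0.014]]
force: [-0.0, 0.1, 0.0]
finger_gap: -0.002
t 15.62 pos [0.5046 0.2041 0.2275] yang 1.41 F [-0.   0.1  0. ] gap -0.002
shift [22.5 -1.   0.2] | 23.0 turn 0.002 j6 -1.23
```

View pics/w8.png

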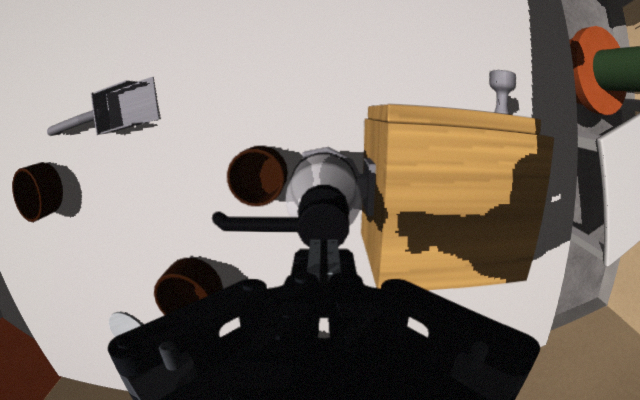

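View pics/s8.png

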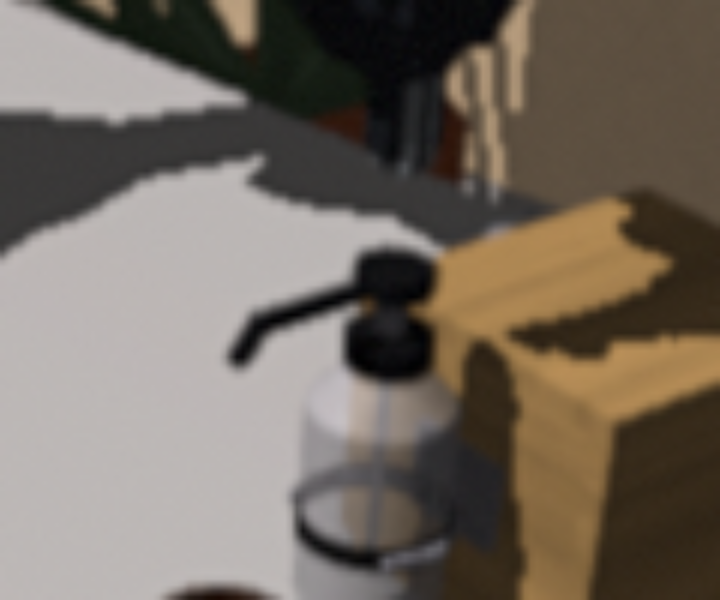

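The fingers are centred over the head, at (323,215) in the wrist view. Descending slowly to feel for it.

```bash
python3 -m pendant '1 6 -1 0 0; 1 12 -1 0 0; 1 18 -1 0 0; 1 24 -1 0 0; 1 28 -1 0 0; 1 31 -1 0 0; 1 32 -1 0 0; 1 32 -1 0 0'
python3 -m pendant '1 1 0 0 0; 1 2 0 0 0; 1 3 0 0 0; 1 4 0 0 0; 1 5 0 0 0; 1 5 0 0 0; 1 5 0 0 0; 1 5 0 0 0'
```

```text
t: 16.38
tool_pos: [0.5042, 0.2013, 0.1947]
orientation: [[0.011, 0.162, 0.987], [-0.005, 0.987, -0.162], [-1.0, -0.003, 0.012]]
force: [0.2, -0.1, 1.0]
finger_gap: 0.001
t: 17.05
tool_pos: [0.5043, 0.2013, 0.1897]
orientation: [[0.011, 0.162, 0.987], [-0.005, 0.987, -0.162], [-1.0, -0.003, 0.012]]
force: [0.4, -0.5, 0.1]
finger_gap: -0.005
```

```bash
python3 -m pendant '1 0.5 1 0 0; 1 1 1 0 0; 1 1.5 1 0 0; 1 2 1 0 0; 1 2.5 1 0 0; 1 3 1 0 0; 1 3 1 0 0; 1 3 1 0 0'
python3 -m pendant '1 0.5 0 0 0; 1 1 0 0 0; 1 1.5 0 0 0; 1 2 0 0 0; 1 2.5 0 0 0; 1 3 0 0 0; 1 3 0 0 0; 1 3 0 0 0'
```

```text
t: 17.72
tool_pos: [0.5046, 0.2023, 0.1868]
orientation: [[0.011, 0.162, 0.987], [-0.004, 0.987, -0.162], [-1.0, -0.003, 0.012]]
force: [-0.4, 0.5, 1.3]
finger_gap: 0.002
t: 18.38
tool_pos: [0.5048, 0.2023, 0.184]
orientation: [[0.012, 0.162, 0.987], [-0.004, 0.987, -0.162], [-1.0, -0.002, 0.012]]
force: [-0.8, -0.2, 4.5]
finger_gap: 0.004
```

Contact at z ≈ 0.187, with the force at 4.5 N. Pressing on.

```bash
python3 -m pendant '1 1 0 0 0; 1 2 0 0 0; 1 3 0 0 0; 1 4 0 0 0; 1 5 0 0 0; 1 6 0 0 0; 1 7 0 0 0; 1 7 0 0 0'
python3 -m pendant '1 0.5 0 0 0; 1 1 0 0 0; 1 1.5 0 0 0; 1 2 0 0 0; 1 2.5 0 0 0; 1 2.5 0 0 0; 1 2.5 0 0 0; 1 2.5 0 0 0'
```

```text
t: 19.05
tool_pos: [0.505, 0.2023, 0.1773]
orientation: [[0.012, 0.162, 0.987], [-0.004, 0.987, -0.161], [-1.0, -0.002, 0.013]]
force: [-1.7, 0.5, 6.3]
finger_gap: 0.002
t: 19.72
tool_pos: [0.5053, 0.2024, 0.1755]
orientation: [[0.013, 0.162, 0.987], [-0.004, 0.987, -0.161], [-1.0, -0.002, 0.013]]
force: [-1.6, -0.0, 7.3]
finger_gap: 0.001
```

```bash
python3 -m pendant '1 0.4 0 0 0; 1 0.8 0 0 0; 1 1.2 0 0 0; 1 1.6 0 0 0; 1 2 0 0 0; 1 2 0 0 0; 1 2 0 0 0; 1 2 0 0 0'
```

```text
t: 20.38
tool_pos: [0.5055, 0.2024, 0.1742]
orientation: [[0.013, 0.161, 0.987], [-0.004, 0.987, -0.161], [-1.0, -0.002, 0.014]]
force: [-1.7, -1.0, 8.7]
finger_gap: -0.0
```

```bash
python3 -m pendant '1 0.3 0 0 0; 1 0.6 0 0 0; 1 0.9 0 0 0; 1 1 0 0 0; 1 1 0 0 0; 1 1 0 0 0; 1 1 0 0 0; 1 1 0 0 0'
```

```text
t: 21.05
tool_pos: [0.5057, 0.2025, 0.1739]
orientation: [[0.013, 0.161, 0.987], [-0.004, 0.987, -0.161], [-1.0, -0.002, 0.014]]
force: [-3.5, -1.4, 8.2]
finger_gap: -0.001
```

```bash
python3 -m pendant '1 0.5 0 0 0; 1 1 0 0 0; 1 1.5 0 0 0; 1 2 0 0 0; 1 2 0 0 0; 1 2 0 0 0; 1 2 0 0 0; 1 2 0 0 0'; python3 -c "
from plant import bot
for i in range(3):print(bot.state()['force'],bot.state()['tool_pos'])"
```

```text
t: 21.72
tool_pos: [0.5058, 0.2025, 0.1727]
orientation: [[0.013, 0.161, 0.987], [-0.004, 0.987, -0.161], [-1.0, -0.002, 0.014]]
force: [-3.3, -0.9, 10.1]
finger_gap: 0.003
[-3.26205117 -0.93712846 10.08781353] [0.50581864 0.20251137 0.17274728]
[-3.26205117 -0.93712846 10.08781353] [0.50581864 0.20251137 0.17274728]
[-3.26205117 -0.93712846 10.08781353] [0.50581864 0.20251137 0.17274728]
```

```bash
python3 -m pendant '1 0.5 0 0 0; 1 1 0 0 0; 1 1.5 0 0 0; 1 2 0 0 0; 1 2.2 0 0 0; 1 2.2 0 0 0; 1 2.2 0 0 0; 1 2.2 0 0 0'
```

```text
t: 22.38
tool_pos: [0.5066, 0.2027, 0.1727]
orientation: [[0.015, 0.161, 0.987], [-0.004, 0.987, -0.161], [-1.0, -0.002, 0.015]]
force: [-3.6, -0.5, 14.3]
finger_gap: -0.002
```

z held at 0.1727 while the force rose from 10 to 14 N, so the head is on its stop, well under the 30 N clip limit. Releasing.

```bash
python3 -m pendant '1 -3 0 0 0; 1 -6 0 0 0; 1 -9 0 0 0; 1 -12 0 0 0; 1 -15 0 0 0; 1 -20 0 0 0; 1 -28 0 0 0; 1 -40 0 0 0'
python3 -m pendant '1 -15 0 0 0; 1 -30 0 0 0; 1 -45 -20 0 0; 1 -55 -50 0 0; 1 -60 -85 0 0; 1 -60 -120 0 0; 1 -60 -150 0 0; 1 -60 -170 0 0'
python3 -m pendant '1 0 -30 0 0; 1 0 -60 0 0; 1 0 -90 0 0; 1 0 -110 0 0; 1 0 -120 0 0; 1 0 -120 0 0; 1 0 -120 0 0; 1 0 -120 0 0'
python3 - <<'E'
from h import *
from plant import eyes
w=eyes.get_image('top');np.savez('top9.npz',**w);print(ramfit(w,np.array([.493,.128])))
s=eyes.get_image('scene');np.savez('scene9.npz',**s);print(ramfit(s,np.array([.493,.128])))
for n,d in(("top0",load("top0.npz")),("top9",w),("scene0",load("scene0.npz")),("scene9",s)):
    C=cloud(d);r=np.hypot(C[...,0]-.505,C[...,1]-.203);m=(r<.013)&(C[...,2]>.165)&(C[...,2]<.21);z=C[...,2][m];print(n,m.sum(),np.percentile(z,[50,90]).round(4))
cv2.imwrite('pics/t9.png',w['img'][:,:,::-1]);cv2.imwrite('pics/s9.png',s['img'][:,:,::-1])
a=load("scene0.npz")["img"][110:200,310:400,::-1];b=s["img"][110:200,310:400,::-1]
cv2.imwrite('pics/cmp.png',cv2.resize(np.hstack([a,b]),None,fx=4.4,fy=4.4))
E
```

```text
t: 23.05
tool_pos: [0.5052, 0.2027, 0.2119]
orientation: [[0.012, 0.161, 0.987], [-0.004, 0.987, -0.161], [-1.0, -0.002, 0.013]]
force: [-0.5, -0.2, 0.1]
finger_gap: 0.001
t: 23.72
tool_pos: [0.4768, 0.033, 0.2735]
orientation: [[0.014, 0.163, 0.987], [-0.005, 0.987, -0.163], [-1.0, -0.003, 0.015]]
force: [0.3, 0.1, 0.3]
finger_gap: 0.002
t: 24.38
tool_pos: [0.4575, -0.0845, 0.2741]
orientation: [[0.014, 0.162, 0.987], [-0.005, 0.987, -0.162], [-1.0, -0.003, 0.015]]
force: [0.6, -0.1, -0.3]
finger_gap: 0.001
(array([0.49245095, 0.13040898]), np.float64(0.9717175887696119), np.float64(593.75))
(array([0.48953842, 0.13346042]), np.float64(0.8702819565804882), np.float64(604.25))
top0 116 [0.1863 0.1886]
top9 115 [0.1863 0.1885]
scene0 56 [0.187  0.1881]
scene9 56 [0.1872 0.188 ]
```

View pics/cmp.png

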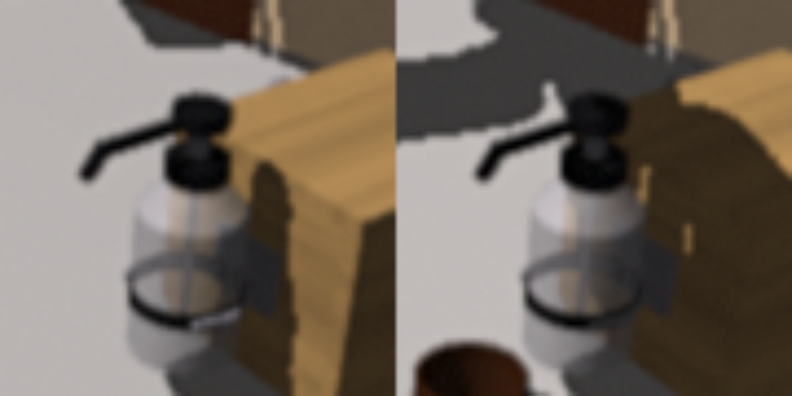

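View pics/t9.png

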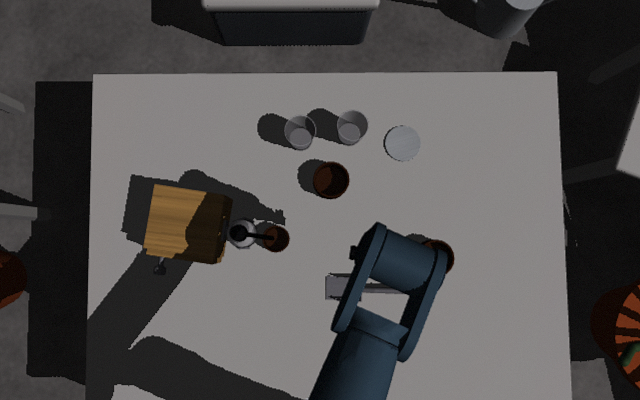

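View pics/s9.png

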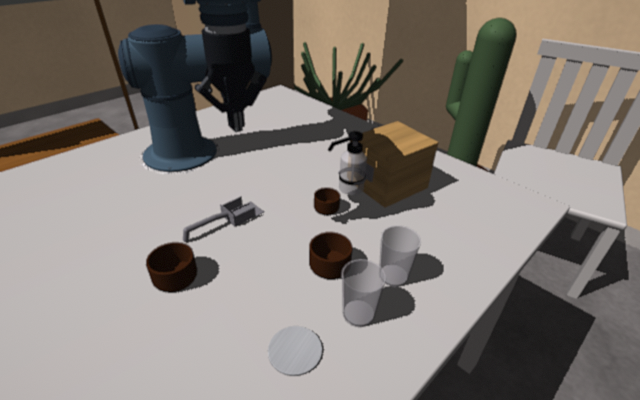

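The head is back at its original height (0.187) and the bottle hasn't moved. The ramekin is under the spout at top-view (276,238), the bystanders are unmoved and the arm is clear.

```bash
python3 -c "
from plant import bot
print(bot.job_done())"
```

```text
the job is handed in; nothing more can be done
None
```

The job is done and handed in at about 24.5 s of the 58 s allowed. I slid the smallest brown ramekin along the table under the spout, without gripping or lifting it. I then pressed the pump head onto its stop with closed fingertips and let it go.

- **Ramekin position:** the top camera puts it at (0.492, 0.130), about 1.5 mm from my estimate of the spout point, (0.493, 0.129). The scene camera reads (0.490, 0.133), about 5–6 mm away. That fit was poorer and differed from the top camera by 2–5 mm in all five paired fits, so I trusted the top camera.
- **Pump press:** z held at 0.1727 while the force rose from 10 to 14 N, about 14 mm below first contact at 0.187. That is well under the 30 N clip limit.
- **After release:** both cameras show the head at the same height as before, to within 0.2 mm, and the bottle looks unmoved.
- **Everything else:** in the last pictures the door is shut, and the tumblers, coaster, scoop and other two dishes look unmoved. This was judged by eye. The arm was clear of everything.

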